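# Catch the tumbling blocks in the pan and hold it up level

### The arm

A 6-joint arm with a two-finger parallel gripper is mounted at the origin on the work surface. World frame = base frame: x ahead of the robot, y to its left, z up, the work surface at z = 0. Lengths are in m, angles in rad, forces in N, time in s.
With the tool pointing down it reaches from about 0.25 to 0.775 m from the base axis. Payload 4 kg.
Tool frame: the origin (TCP) lies midway between the tips of the shut fingers; the grasp point (between the pads) lies 19 mm behind it (robot.hold_point_z is the distance from the TCP to the grasp point, in m); z points along the fingers, y is the line along which they close (so a half turn about z gives the same grasp; the last joint's range is limited). The gripper opens to 94 mm and grips with 3 to 60 N. Pads are 16 mm wide; open, the fingers measure 119 mm over their backs; the gripper's body (75 mm by 177 mm) begins 78 mm behind the grasp point.
Start: joints at [1.128, 0.087, 1.371, -0, 1.684, -0.103], TCP at [0.183, 0.519, 0.206] pointing down, gripper open.
Joint ranges: [-3.1, 3.1], [-0.76, 2.03], [0.27, 2.55], [-1.08, 4.22], [0.17, 2.65], [-2.57, 2.57]. Speed limits (rad/s): [2.79, 2.79, 3.14, 3.14, 3.14, 3.14].

### API

Orientations are given as [roll, pitch, yaw] about the fixed x, y, z axes, in that order (R = Rz(yaw) Ry(pitch) Rx(roll)).
In Python, from bench import readout, imaging, robot gives the robot as it stands.
- The arm moves only by the tool carry_out, never from a script. Its argument "motion" is text: rows parted by semicolons, each of 7 numbers parted by spaces: the shift along the tool's x, y, z each as a share of 200 mm, from -1 to 1, then the turn, a rotation vector about the tool's x, y, z each as a share of 120 degrees, from -1 to 1, then the opening, from 0 (shut) to 1 (fully open). A call has 1 to 12 rows; each row shifts and turns the commanded pose from where the row before left it, along the tool's axes as they then stand; what a row does not reach is not made up. A row lasts 1/8 s, in which the tool goes at most 62.5 mm and 10.7 degrees, less where a joint would pass 70% of its speed; a pose out of reach is approached as far as the arm can. A call with a number of a shift or a turn outside -1 to 1 is refused whole. A call with a gripper value outside its range is refused whole. The fingers move at their own pace and stop on an object; the grip force is fixed at half the most. Time passes only in rows, so rows that do not move let the fingers close. It gives the time, the measured TCP pose, the force, the opening and the grip force at its end, in the units of the state.
- readout.get_obs(): the state, without advancing time (a new reading comes with each control period).
- imaging.snapshot(name): name is "scene" or "top" or "wrist"; returns a dict with "pixels" (420x560x3 uint8, red, green, blue), "fx", "fy", "cx", "cy" (pixels), "R" (3x3) and "t" (3): a world point X has camera coordinates R X + t. Camera axes: x right, y down, z forward; pixel columns grow to the right and rows downward; lengths in m; the calibration is good to about 2 mm. The wrist camera is an equidistant fisheye: a pixel r from the principal point sees the ray r / f radians off the axis. A picture is of the moment at which its call begins. There is no depth.
- robot.close_job(): hands the job in; it is judged then, once.
The state is a dict: "time": time; "joint_positions": joint angles; "qvel": joint speeds; "joint_torque": joint torques, N m; "tool_pos": TCP position; "ee_rot": TCP orientation; "wrist_force": force on the tool from outside, world axes, zero at the start; "wrist_torque": the same for the moment, N m; "width": finger opening in m; "finger_force": force on a finger pad.
Only numpy, scipy, OpenCV 4.12 (cv2) and the standard library are available. Lean on these libraries where they do the work, as an engineer would, in place of code of your own. Each camera call takes 0.05 s, during which the arm holds its last target. There are 200 camera calls.

### The job

Take the deep pan, the one with high walls, and, holding it level in the air under the lip of the dispenser's chute, press it against the push plate so that the gate opens and all four wooden blocks slide into the pan. Then draw the pan back from the dispenser, raise it until its underside is well over 15 cm above the bench, and finish while still holding it there: steady, level, touching nothing else, with all four blocks inside. Do not tip the pan, and leave the shallow tray and the other things on the bench where they are.

Things in the scene. Friction and masses are not known exactly. Their poses are not given: they have to be found in the camera images.
- pan: Deep open steel pan, 130 (x) by 90 (y) by 70 mm high, walls and floor 4 mm, slippery (the handle is not), 0.18 to 0.29 kg, on the bench beside the dispenser. Origin: centre of its underside; x from the handle to the far wall (outer face at x = 65 mm), z up. Handle: a level bar 16 mm wide (y), 22 mm high, from the near wall (x = -65) to x = -156 mm, its centre line 45 mm above the underside.
- pan_grip (a point): Point in the middle of the free part of the pan's handle, at (-120, 0, 45) mm in the pan's frame: a good place to grip from above, fingers closing along the pan's y across the 16 mm width. Axes as the pan's.
- tray: Shallow steel lens tray, 130 by 90 by only 22 mm high, with the same sort of handle and two round lens blanks in it, loose on the bench on the side of the dispenser where the pan is not. Not needed: leave it alone. Origin: centre of its underside; x from handle to far wall.
- dispenser: Block dispenser fixed to the bench. Origin: on the bench right below the chute's lip; x is level and points from the lip up the chute, away from the robot (yaw varies), z up. The chute (38 mm wide, walls 26 mm) rises along +x at 38 degrees. Posts at x = 77 to 93 mm on a base plate 12 mm thick, x = 60 to 190 mm; in front of these, below the lip, only the push plate is in the way.
- chute_lip (a point): Middle of the lower edge of the chute's floor (4 mm thick), 175 mm above the bench, where the blocks slide off towards the dispenser's -x. With a pan floor about 110 mm below the lip they land up to about 100 mm in front of it. Axes as the dispenser's.
- plate_face (a point): Centre of the front face (towards -x of the dispenser) of the push plate: an upright plate 70 mm wide, 50 mm high, 5 mm thick, hanging below the chute. At rest this point is at (-16, 0, 110) mm in the dispenser's frame, so the plate spans 85 to 135 mm above the bench; it moves with the plate.
- push_plate (a joint): Travel of the push plate along the dispenser's +x, m: 0 at rest, 0.032 at its stop. A spring returns it: pushing takes about 1.7 N at first, 3 N at the stop. A linkage raises the gate by 1.5 times the travel; blocks pass from about 0.02 on; press it in to 0.025 or more (pan wall then behind the lip). Hold it about 2 s for all blocks to slide out; press in slowly.
- gate (a joint): Height of the gate above its shut position, m: 0 shut, 0.048 fully up. The gate is the small plate across the chute 14 mm above the lip that holds the blocks back.
- block0: Beech tumbling block, cube, 24 mm edges, 12 g, number 1 from the gate in the row of four in the chute. Origin: its centre.
- block1: Beech tumbling block, upright cylinder, 24 mm diameter and 24 mm tall, 12 g, number 2 from the gate in the row of four in the chute. Origin: its centre.
- block2: Beech tumbling block, cube, 24 mm edges, 12 g, number 3 from the gate in the row of four in the chute. Origin: its centre.
- block3: Beech tumbling block, upright cylinder, 24 mm diameter and 24 mm tall, 12 g, number 4 from the gate in the row of four in the chute. Origin: its centre.
- jar: Amber glass jar with a dark cap, 54 mm across, 75 mm tall; origin at its underside. Bystander: leave it where it is.
- brush_cup: Leather cup with a brush in it, 72 mm across, 190 mm tall; origin at its underside. Bystander: leave it where it is.
- spectacles: Tortoiseshell spectacle frame standing on the bench, 135 mm wide (y), arms 140 mm along +x, 40 mm tall; origin below the middle of its front. Bystander: leave it where it is.
- screwdriver: Screwdriver lying along its x, 150 mm long; origin under its middle. Bystander: leave it where it is.
- case: Black spectacle case, 55 by 150 by 35 mm; origin at its underside. Bystander: leave it where it is.
- loupe: Black eye loupe, 38 mm across, 26 mm tall; origin at its underside. Bystander: leave it where it is.

How it is judged:
By the outcome, as a careful person would: the job done as asked, in the order asked, and still so for the second after the job is handed in, while the arm keeps its last pose, push and grip.
It also fails if it takes over 54 s, if anything falls off the work surface, if the arm or the gripper's body presses on something with over 40 N, if the wrist force passes 120 N, or if a joint passes its speed limit or range.

## Working session

There is one attempt and no reset: what is moved stays moved. The work goes in short steps, Python scripts to look and compute and a tool call to move; the robot and the scene stay as the last step left them, time stands still between calls to the robot, and variables do not carry over. Pictures are saved under pics/ and viewed, at most 10 in all, crops included, and the job is handed in when it is done.

Besides the shell and the picture viewer there is one more tool, called in YAML: its name, and indented under it one key for each argument. carry_out: Moves the arm, as the interface text tells. Its arguments: {"type":"object","properties":{"motion":{"type":"string"}},"required":["motion"]}

```bash
ls; mkdir -p pics
python3 - <<'E'
from bench import readout, imaging, robot
import cv2,numpy as np,pickle
d={}
for n in("scene","top","wrist"):
    s=imaging.snapshot(n);d[n]=s;cv2.imwrite(f"pics/{n}0.png",cv2.resize(s["pixels"][:,:,::-1],(784,588),interpolation=cv2.INTER_CUBIC))
    print(n,s["fx"],s["cx"],s["cy"],np.round(s["R"],3).tolist(),np.round(s["t"],3))
pickle.dump(d,open("s0.pkl","wb"))
print(readout.get_obs(),robot.hold_point_z)
E
```

```text
pics
scene 385.38895371613637 281.3828034171672 210.81233863013682 [[0.073, 0.997, -0.008], [0.847, -0.067, -0.527], [-0.526, 0.031, -0.85]] [-0.055 -0.416  1.709]
top 546.532719372203 283.3585596638284 216.94708304675459 [[0.008, -1.0, 0.006], [-0.997, -0.008, -0.072], [0.072, -0.005, -0.997]] [-0.012  0.578  1.597]
wrist 325.19226210127806 277.32397634294244 209.0428217295639 [[0.332, 0.943, -0.002], [0.917, -0.322, 0.237], [0.222, -0.08, -0.972]] [-0.549 -0.026  0.39 ]
{'time': 0.15, 'joint_positions': array([ 1.12787936e+00,  8.78125716e-02,  1.37187888e+00, -5.49633989e-06,
        1.68361580e+00, -1.03090375e-01]), 'qvel': array([ 0.00038335, -0.00292082, -0.00526033, -0.00019299,  0.00129935,
        0.00055183]), 'joint_torque': array([ 1.26015639e-03, -3.40642834e+01, -3.02792394e+01,  7.17924745e-02,
        3.05314979e-02, -1.11509476e-04]), 'tool_pos': array([0.18314893, 0.51816649, 0.20457244]), 'ee_rot': array([-3.13988660e+00, -1.71011970e-04,  2.80176531e+00]), 'wrist_force': array([-0.13593329, -0.36227563, -0.58462116]), 'wrist_torque': array([ 0.02892333,  0.03043672, -0.03005308]), 'finger_force': 0.0, 'width': 0.09401753925907776} 0.0188
```

View pics/scene0.png

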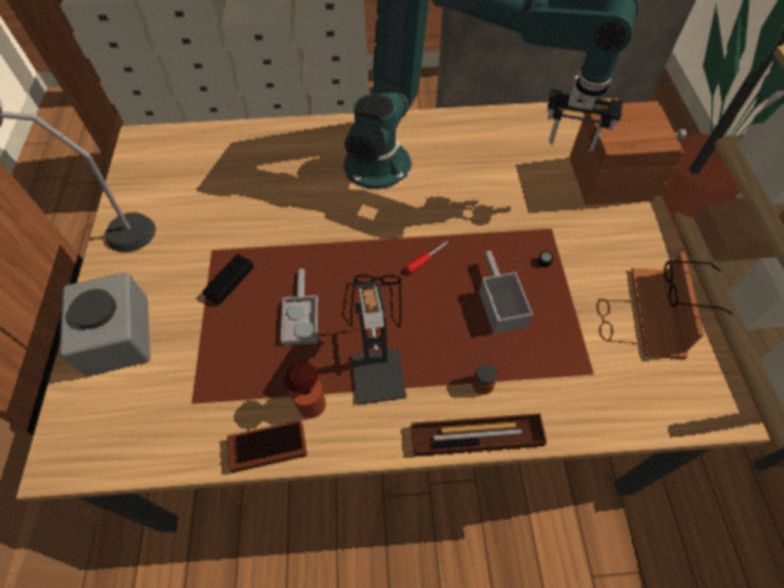

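View pics/top0.png

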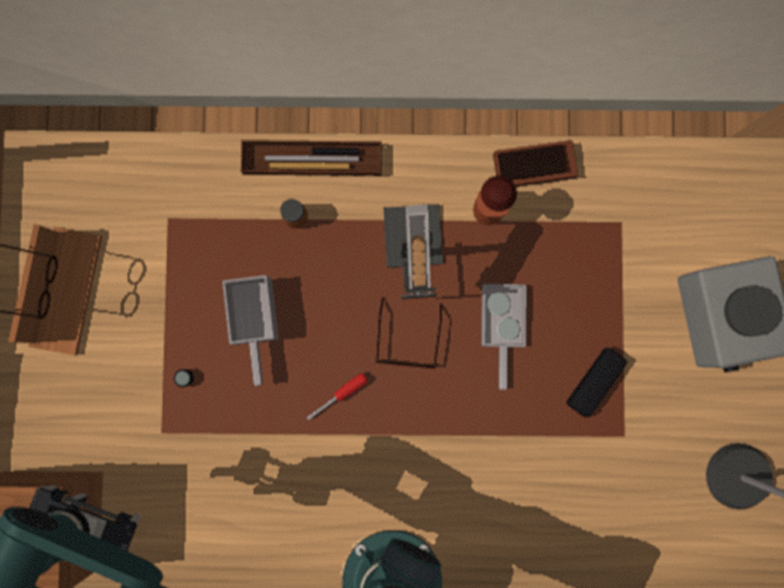

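The scene view shows the deep pan at about (505,300) and the dispenser lip at about (370,285). The top view shows the pan at (250,310), its handle end at (257,383), the lip at (418,293), and the spectacles in front of the dispenser. Next I'll enlarge crops.

Run:
```python
import cv2,numpy as np,pickle
d=pickle.load(open("s0.pkl","rb"))
def crop(n,u,v,w,h):
    c=d[n]["pixels"][v:v+h,u:u+w,::-1]; return cv2.resize(c,(400,600*1//1 if 0 else int(400*h/w)),interpolation=cv2.INTER_CUBIC)
# each crop 80x80 px ->400 (x5)
a=np.hstack([crop("top",150,195,80,100),crop("top",260,140,80,100)])
b=np.hstack([crop("scene",325,170,80,100),crop("scene",235,190,80,100)])
cv2.imwrite("pics/ctop.png",a);cv2.imwrite("pics/cscene.png",b)
```

```text
(no output)
```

View pics/ctop.png

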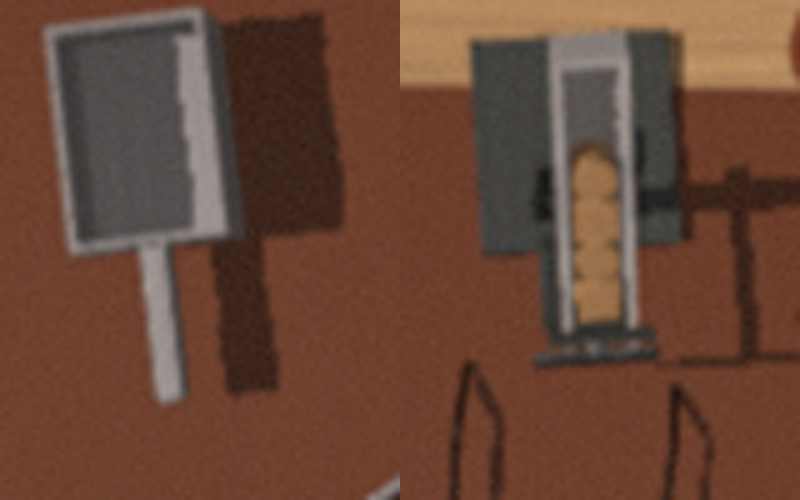

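View pics/cscene.png

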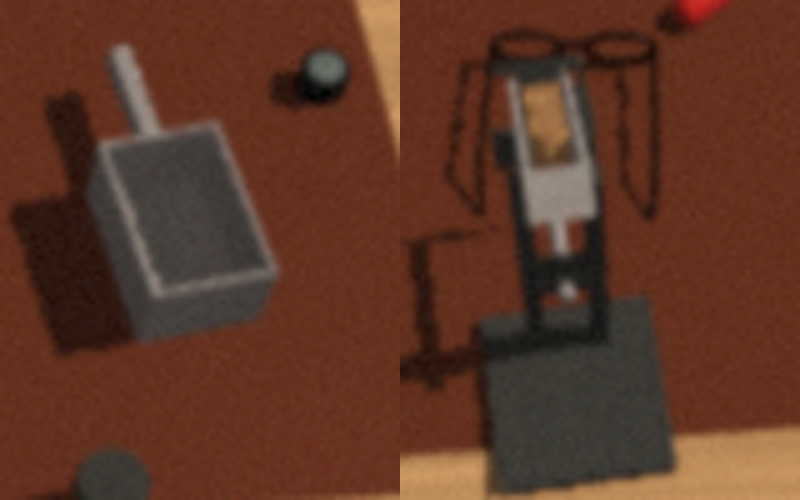

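Top crop: pan rim corners at (45,30), (205,10), (72,252) and (230,237), handle end at (170,403), base plate corners at (73,40), (283,32), (290,245) and (85,253) in the right half, push plate edge from (137,362) to (255,352). Scene crop: rim corners at (276,270), (155,298), (217,122) and (98,143), with the base plate at (275,468), (98,490), (82,322) and (248,298).

```bash
cat > h.py <<'E'
import numpy as np,pickle
from scipy.optimize import least_squares
def proj(s,X):
    c=np.asarray(X)@np.array(s["R"]).T+s["t"]; return np.stack([s["fx"]*c[:,0]/c[:,2]+s["cx"],s["fy"]*c[:,1]/c[:,2]+s["cy"]],1)
def tri(s1,p1,s2,p2):
    f=lambda X:np.r_[(proj(s1,[X])-p1).ravel(),(proj(s2,[X])-p2).ravel()]
    r=least_squares(f,[.5,0,.05]);return r.x,np.abs(r.fun).max()
def place(p,L):
    c,s=np.cos(p[3]),np.sin(p[3]);L=np.asarray(L,float)
    return L@np.array([[c,s,0],[-s,c,0],[0,0,1]])+p[:3]
def fit(obs,p0,zfree=True):
    # obs: (cam, local pts, pixels)
    def f(p): return np.concatenate([(proj(s,place(p if zfree else np.r_[p[:2],0,p[3]],L))-px).ravel() for s,L,px in obs])
    r=least_squares(f,p0);return r.x,np.sqrt(np.mean(r.fun**2))
E
python3 - <<'E'
from h import *
d=pickle.load(open("s0.pkl","rb"));T,S=d["top"],d["scene"]
px=lambda pts,u,v:np.array(pts)/5.+[u-.4,v-.4]
pt=px([(46,30),(203,11),(73,252),(230,237),(170,402),(153,243)],150,195)
ps=px([(276,270),(155,298),(217,122),(98,143),(121,46),(149,134)],325,170)
for a,b in zip(pt,ps): print(*np.round(tri(T,a,S,b)[0],4),round(tri(T,a,S,b)[1],2))
L=np.array([[65,45,70],[65,-45,70],[-65,45,70],[-65,-45,70],[-156,0,56],[-65,0,56]])/1e3
print("pan",fit([(T,L,pt),(S,L,ps)],[.6,.2,0,0]))
bt=px([(73,40),(283,32),(290,245),(85,253)],260,140)
bs=px([(275,468),(98,490),(82,322),(248,298)],235,190)
D=[]
for a,b in zip(bt,bs): x,e=tri(T,a,S,b);D.append(x);print(np.round(x,4),round(e,2))
D=np.array(D);print("base widths",np.linalg.norm(D[0]-D[1]),np.linalg.norm(D[1]-D[2]),np.linalg.norm(D[2]-D[3]))
w=(np.linalg.norm(D[0]-D[1])+np.linalg.norm(D[2]-D[3]))/2*500
B=np.array([[190,w,12],[190,-w,12],[60,-w,12],[60,w,12]])/1e3
p,e=fit([(T,B,bt),(S,B,bs)],[.6,-.05,0,0]);print("disp",p,e)
pl=np.array([[-16,35,135],[-16,-35,135]])/1e3
print("plate pred in top crop",(proj(T,place(p,pl))-[260,140]+.4)*5)
pp=px([(137,364),(256,354)],260,140)
p,e=fit([(T,np.r_[B,pl],np.r_[bt,pp]),(S,B,bs)],p);print("disp2",p,e)
E
```

```text
0.6179 0.3505 0.0756 0.05
0.6303 0.263 0.0703 0.57
0.4912 0.3331 0.0736 0.35
0.5006 0.2446 0.0706 0.45
0.406 0.2791 0.0571 0.41
0.4965 0.286 0.0717 0.56
pan (array([0.56020475, 0.29763411, 0.00424118, 0.13131745]), np.float64(0.5302938916064042))
[0.7866 0.0232 0.0147] 0.35
[ 0.7927 -0.0992  0.0145] 1.63
[ 0.6651 -0.1056  0.0057] 1.3
[0.6586 0.015  0.0115] 0.38
base widths 0.1226020532496429 0.12798278221622117 0.12082981795322056
disp [ 0.60094289 -0.04845814 -0.00080005  0.05504513] 0.813788263307302
plate pred in top crop [[133.81663361 362.81407418]
 [260.70006083 356.92353731]]
disp2 [ 0.60106992 -0.04835541 -0.000795    0.05507941] 0.782797408979919
```

```bash
cat >> h.py <<'E'
from scipy.spatial.transform import Rotation as Ro
def plan(pos,yaw,n,obs=None,nt=0):
    """shares per row: nt turn rows first, then n shift rows"""
    from bench import readout
    o=obs or readout.get_obs();R0=Ro.from_euler("xyz",o["ee_rot"]);R1=Ro.from_euler("xyz",[np.pi,0,yaw])
    rv=(R0.inv()*R1).as_rotvec()/np.radians(120)
    sh=R1.inv().apply(np.array(pos)-o["tool_pos"])/.2
    print("turn total",rv.round(4),"per",(rv/max(nt,1)).round(4),"shift total",sh.round(4),"per",(sh/n).round(4),"t",o["time"])
E
python3 - <<'E'
from h import *
plan([.449,.283,.13],np.pi+.1313,7,nt=3)
E
```

```text
turn total [-0.0008 -0.0003 -0.2249] per [-0.0003 -0.0001 -0.075 ] shift total [-1.1639 -1.3397  0.3729] per [-0.1663 -0.1914  0.0533] t 0.15
```

carry_out:
  motion: "0 0 0 0 0 -0.075 1;0 0 0 0 0 -0.075 1;0 0 0 0 0 -0.075 1;-0.166 -0.191 0.053 0 0 0 1;-0.166 -0.191 0.053 0 0 0 1;-0.166 -0.191 0.053 0 0 0 1;-0.166 -0.191 0.053 0 0 0 1;-0.166 -0.191 0.053 0 0 0 1;-0.166 -0.191 0.053 0 0 0 1;-0.166 -0.191 0.053 0 0 0 1;0 0 0 0 0 0 1;0 0 0 0 0 0 1"

```text
time: 1.65
tool_pos: [0.4484, 0.2841, 0.1311]
ee_rot: [3.141, -0.001, -3.011]
wrist_force: [0.5, 1.1, 0.9]
width: 0.0939
finger_force: 0.0
```

Run:
```python
from h import *
from bench import imaging
import cv2
s=imaging.snapshot("wrist");pickle.dump(s,open("w1.pkl","wb"))
cv2.imwrite("pics/w1.png",cv2.resize(s["pixels"][:,:,::-1],(784,588),interpolation=cv2.INTER_CUBIC))
plan([.449,.283,.027],np.pi+.1313,4)
X=place([.56,.298,0,.1313],np.array([[65,45,70],[65,-45,70],[-65,45,70],[-65,-45,70],[-156,0,56],[-65,0,56]])/1e3)
c=X@np.array(s["R"]).T+s["t"];th=np.arctan2(np.hypot(c[:,0],c[:,1]),c[:,2]);u=c[:,:2]/np.hypot(c[:,0],c[:,1])[:,None]*th[:,None]*s["fx"]+[s["cx"],s["cy"]]
print((u*1.4).round())
```

```text
turn total [ 0.0003 -0.0001  0.0004] per [ 0.0003 -0.0001  0.0004] shift total [-0.003  -0.0084  0.5221] per [-0.0007 -0.0021  0.1305] t 1.7
[[450. 545.]
 [325. 545.]
 [464. 387.]
 [310. 387.]
 [387. 228.]
 [387. 378.]]
```

View pics/w1.png

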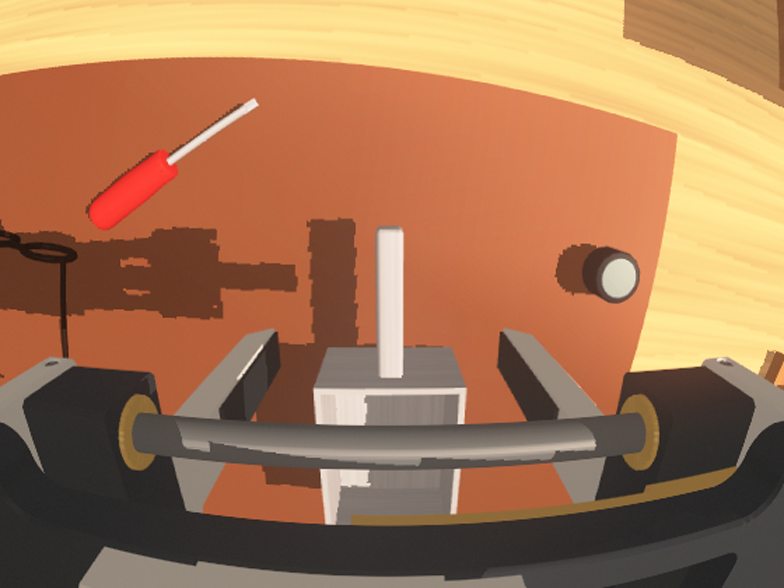

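The wrist view shows the handle end at (390,228) and the near rim corners at (314,390) and (465,388). That is within 4 px of the prediction, so I'll descend and grip.

carry_out:
  motion: "0 -0.002 0.13 0 0 0 1;0 -0.002 0.13 0 0 0 1;0 -0.002 0.13 0 0 0 1;0 -0.002 0.11 0 0 0 1;0 0 0.02 0 0 0 1;0 0 0 0 0 0 1;0 0 0 0 0 0 0;0 0 0 0 0 0 0;0 0 0 0 0 0 0;0 0 0 0 0 0 0;0 0 0 0 0 0 0;0 0 0 0 0 0 0"

```text
time: 3.2
tool_pos: [0.449, 0.2823, 0.0272]
ee_rot: [3.142, -0.0, -3.01]
wrist_force: [-0.4, -0.5, 0.6]
width: 0.0373
finger_force: 0.0
```

carry_out:
  motion: "0 0 0 0 0 0 0;0 0 0 0 0 0 0;0 0 0 0 0 0 0;0 0 0 0 0 0 0;0 0 0 0 0 0 0;0 0 0 0 0 0 0"

```text
time: 3.95
tool_pos: [0.449, 0.2823, 0.0272]
ee_rot: [3.142, -0.0, -3.01]
wrist_force: [-0.1, 0.4, -1.0]
width: 0.0161
finger_force: 29.9
```

carry_out:
  motion: "0 0 -0.015 0 0 0 0;0 0 -0.03 0 0 0 0;0 0 -0.05 0 0 0 0;0 0 -0.06 0 0 0 0;0 0 -0.06 0 0 0 0;0 0 -0.05 0 0 0 0;0 0 -0.03 0 0 0 0;0 0 -0.015 0 0 0 0;0 0 0 0 0 0 0;0 0 0 0 0 0 0;0 0 0 0 0 0 0"

```text
time: 5.32
tool_pos: [0.4487, 0.2823, 0.0888]
ee_rot: [-3.141, -0.001, -3.01]
wrist_force: [-0.7, 0.2, -3.0]
width: 0.0157
finger_force: 29.9
```

Run:
```python
from h import *
from bench import imaging,readout
import cv2
o=readout.get_obs();print(o["tool_pos"],o["wrist_force"],o["wrist_torque"],o["width"])
d={n:imaging.snapshot(n) for n in("top","scene")};pickle.dump(d,open("s2.pkl","wb"))
# predicted pan if held rigidly level: shift from grasp
p=np.array([.56,.298,0,.1313]);p[:3]+=o["tool_pos"]-[.449,.2823,.0272]
L=np.array([[65,45,70],[65,-45,70],[-65,45,70],[-65,-45,70],[65,45,0],[65,-45,0]])/1e3
out=[]
for n in d:
    u=proj(d[n],place(p,L));c=u.mean(0).astype(int)-[40,50];print(n,((u-c+.4)*5).round().tolist())
    out.append(cv2.resize(d[n]["pixels"][c[1]:c[1]+100,c[0]:c[0]+80,::-1],(400,500),interpolation=cv2.INTER_CUBIC))
cv2.imwrite("pics/lift.png",np.hstack(out))
plan([.358,-.062,o["tool_pos"][2]],np.pi+.0551,8,nt=1)
```

```text
[0.44871839 0.28225332 0.08881327] [-0.70133371  0.236823   -2.95525746] [0.02240256 0.20915124 0.00216147] 0.015660435069299903
top [[107.0, 184.0], [269.0, 164.0], [132.0, 418.0], [296.0, 398.0], [135.0, 197.0], [290.0, 178.0]]
scene [[294.0, 279.0], [165.0, 303.0], [231.0, 123.0], [108.0, 145.0], [273.0, 330.0], [148.0, 354.0]]
turn total [-0.0001 -0.0002  0.0364] per [-0.0001 -0.0002  0.0364] shift total [ 5.4820e-01 -1.6938e+00  1.0000e-03] per [ 6.850e-02 -2.117e-01  1.000e-04] t 5.425
```

View pics/lift.png

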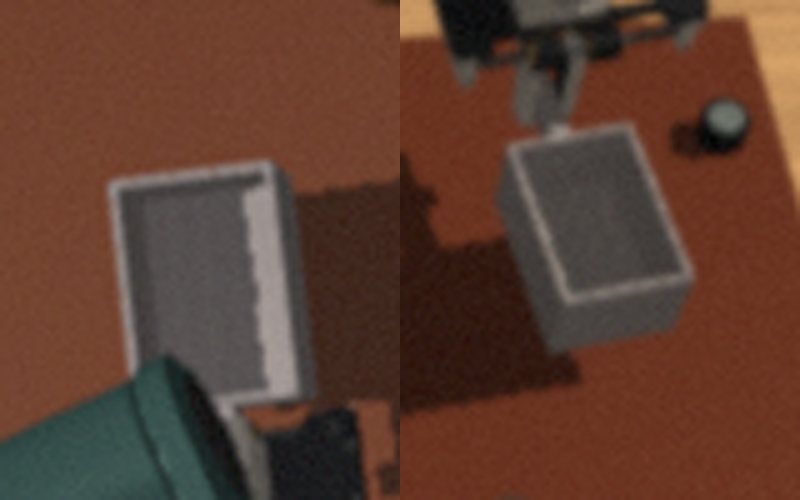

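The lifted pan's rim corners are at (110,185) and (268,165) in the top half and (292,275) and (170,300) in the scene half, all within 1 px of a level pan. Next I'll move across to in front of the dispenser.

carry_out:
  motion: "0 0 0 0 0 0.012 0;0 0 0 0 0 0.012 0;0 0 0 0 0 0.012 0;0.01 -0.03 0 0 0 0 0;0.02 -0.06 0 0 0 0 0;0.03 -0.09 0 0 0 0 0;0.04 -0.12 0 0 0 0 0;0.045 -0.14 0 0 0 0 0;0.045 -0.14 0 0 0 0 0;0.045 -0.14 0 0 0 0 0;0.045 -0.14 0 0 0 0 0;0.045 -0.14 0 0 0 0 0"

```text
time: 6.92
tool_pos: [0.3943, 0.0772, 0.0893]
ee_rot: [-3.141, 0.0, -3.086]
wrist_force: [-0.2, 0.1, -2.4]
width: 0.0159
finger_force: 29.9
```

carry_out:
  motion: "0.045 -0.14 0 0 0 0 0;0.045 -0.14 0 0 0 0 0;0.045 -0.14 0 0 0 0 0;0.045 -0.13 0 0 0 0 0;0.03 -0.1 0 0 0 0 0;0.02 -0.07 0 0 0 0 0;0.013 -0.04 0 0 0 0 0;0.005 -0.014 0 0 0 0 0;0 0 0 0 0 0 0;0 0 0 0 0 0 0;0 0 0 0 0 0 0"

```text
time: 8.3
tool_pos: [0.3545, -0.078, 0.0892]
ee_rot: [3.141, -0.0, -3.085]
wrist_force: [-0.4, 0.3, -2.1]
width: 0.0158
finger_force: 29.9
```

Run:
```python
from h import *
from bench import imaging,readout
import cv2
o=readout.get_obs();print(o["tool_pos"],o["wrist_force"],o["wrist_torque"])
d={n:imaging.snapshot(n) for n in("top","scene")};pickle.dump(d,open("s3.pkl","wb"))
disp=np.array([.601,-.0484,0,.0551])
q=place(np.r_[o["tool_pos"],o["ee_rot"][2]+np.pi],[[.112,0,-.0272]])[0]
yaw=(o["ee_rot"][2]+np.pi+np.pi)%(2*np.pi)-np.pi
q=place(np.r_[o["tool_pos"],yaw],[[.112,0,-.0272]])[0]
print("pan",q,yaw)
L=np.array([[65,45,70],[65,-45,70]])/1e3
PL=np.array([[-16,35,135],[-16,-35,135],[0,0,175]])/1e3
out=[]
for n in d:
    u=proj(d[n],np.r_[place(np.r_[q,yaw],L),place(disp,PL)]);c=u.mean(0).astype(int)-[40,40];print(n,((u-c+.4)*5).round().tolist())
    out.append(cv2.resize(d[n]["pixels"][c[1]:c[1]+100,c[0]:c[0]+80,::-1],(400,500),interpolation=cv2.INTER_CUBIC))
cv2.imwrite("pics/pre.png",np.hstack(out))
t=place(disp,[[-16-.0+0,0,0]]) 
for tr in(-.005,.028):
    g=place(disp,[[-.016+tr-.065-.112,0,o["tool_pos"][2]]])[0];plan(g,np.pi+.0551,1,nt=1)
```

```text
[ 0.35451993 -0.07796474  0.0892466 ] [-0.38838511  0.25346336 -2.14594137] [0.0266704  0.19671956 0.02774834]
pan [ 0.46633879 -0.07159748  0.0620466 ] 0.05688125536504485
top [[144.0, 277.0], [307.0, 269.0], [129.0, 178.0], [256.0, 172.0], [193.0, 139.0]]
scene [[251.0, 163.0], [119.0, 178.0], [268.0, 228.0], [164.0, 240.0], [216.0, 223.0]]
turn total [0.0001 0.     0.0008] per [0.0001 0.     0.0008] shift total [-0.2487  0.0801  0.    ] per [-0.2487  0.0801  0.    ] t 8.4
turn total [0.0001 0.     0.0008] per [0.0001 0.     0.0008] shift total [-0.4137  0.0801  0.    ] per [-0.4137  0.0801  0.    ] t 8.4
```

View pics/pre.png

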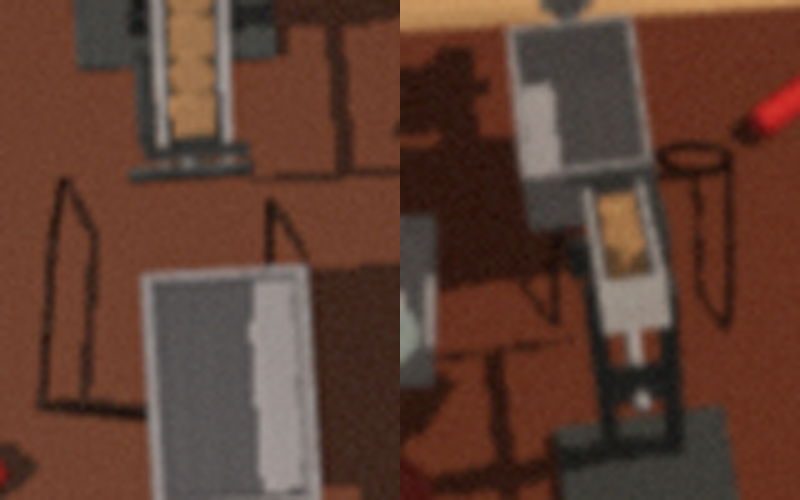

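The pan rim is at (144,275) and (305,267), and the plate's upper edge runs from (130,178) to (251,172), both as predicted. I'll centre the pan, approach to near contact, then press slowly.

carry_out:
  motion: "0 0.02 0 0 0 0.001 0;0 0.032 0 0 0 0 0;0 0.03 0 0 0 0 0;-0.02 0 0 0 0 0 0;-0.04 0 0 0 0 0 0;-0.05 0 0 0 0 0 0;-0.05 0 0 0 0 0 0;-0.04 0 0 0 0 0 0;-0.025 0 0 0 0 0 0;-0.015 0 0 0 0 0 0;0 0 0 0 0 0 0"

```text
time: 9.78
tool_pos: [0.4015, -0.0593, 0.0892]
ee_rot: [3.141, -0.0, -3.088]
wrist_force: [-0.2, -0.1, -2.1]
width: 0.0159
finger_force: 29.9
```

carry_out:
  motion: "-0.015 0 0 0 0 0 0;-0.015 0 0 0 0 0 0;-0.015 0 0 0 0 0 0;-0.015 0 0 0 0 0 0;-0.015 0 0 0 0 0 0;-0.015 0 0 0 0 0 0;-0.015 0 0 0 0 0 0;0 0 0 0 0 0 0;0 0 0 0 0 0 0"

```text
time: 10.9
tool_pos: [0.4224, -0.0582, 0.0892]
ee_rot: [3.141, -0.0, -3.088]
wrist_force: [-1.1, 0.2, -1.9]
width: 0.0154
finger_force: 29.9
```

carry_out:
  motion: "-0.01 0 0 0 0 0 0;-0.01 0 0 0 0 0 0;-0.01 0 0 0 0 0 0;-0.01 0 0 0 0 0 0;-0.01 0 0 0 0 0 0;0 0 0 0 0 0 0;0 0 0 0 0 0 0"

```text
time: 11.78
tool_pos: [0.4322, -0.0576, 0.089]
ee_rot: [3.141, -0.001, -3.088]
wrist_force: [-2.6, -0.2, -2.5]
width: 0.0157
finger_force: 29.9
```

Run:
```python
from h import *
from bench import imaging,readout
import cv2
o=readout.get_obs();print(o["tool_pos"],o["wrist_force"],o["wrist_torque"])
d={n:imaging.snapshot(n) for n in("top","scene")};pickle.dump(d,open("s4.pkl","wb"))
out=[]
for n,c in(("top",(260,170)),("scene",(235,160))):
    out.append(cv2.resize(d[n]["pixels"][c[1]:c[1]+100,c[0]:c[0]+80,::-1],(400,500),interpolation=cv2.INTER_CUBIC))
cv2.imwrite("pics/press.png",np.hstack(out))
yaw=(o["ee_rot"][2]+2*np.pi)%(2*np.pi)-np.pi
w=place(np.r_[o["tool_pos"],yaw],[[.177,0,0]])[0]-[.601,-.0484,0]
print("travel est",w[0]*np.cos(.055)+w[1]*np.sin(.055)+.016,"yaw",yaw)
```

```text
[ 0.43219903 -0.05761749  0.08903346] [-2.60581314 -0.16251515 -2.51912168] [-0.06275025  0.79854827  0.09910076]
travel est 0.023947484304825593 yaw 0.0539926667748043
```

View pics/press.png

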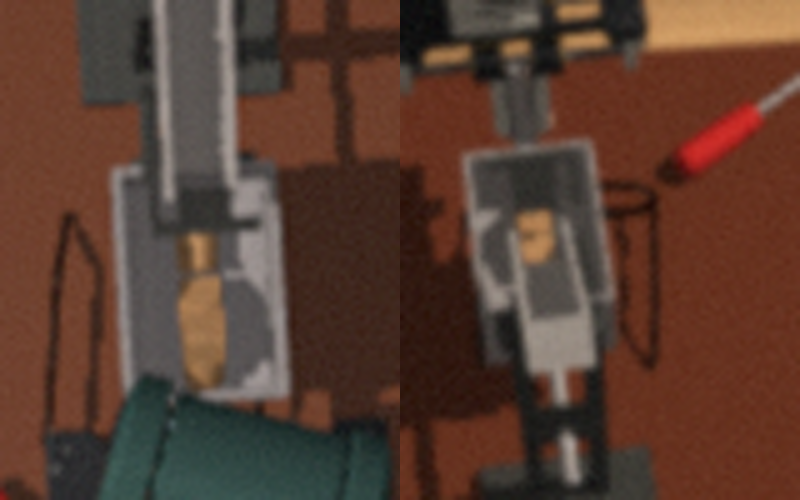

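The blocks are already sliding into the pan, at about (200,250) to (200,385) in the top half. I'll press 4 mm further and hold.

carry_out:
  motion: "-0.007 0 0 0 0 0 0;-0.007 0 0 0 0 0 0;-0.006 0 0 0 0 0 0;0 0 0 0 0 0 0;0 0 0 0 0 0 0;0 0 0 0 0 0 0;0 0 0 0 0 0 0;0 0 0 0 0 0 0;0 0 0 0 0 0 0;0 0 0 0 0 0 0;0 0 0 0 0 0 0;0 0 0 0 0 0 0"

```text
time: 13.38
tool_pos: [0.4364, -0.0575, 0.0893]
ee_rot: [3.142, 0.0, -3.088]
wrist_force: [-2.9, 0.3, -2.0]
width: 0.0157
finger_force: 30.0
```

carry_out:
  motion: "0 0 0 0 0 0 0;0 0 0 0 0 0 0;0 0 0 0 0 0 0;0 0 0 0 0 0 0;0 0 0 0 0 0 0;0 0 0 0 0 0 0;0 0 0 0 0 0 0;0 0 0 0 0 0 0;0 0 0 0 0 0 0;0 0 0 0 0 0 0"

```text
time: 14.62
tool_pos: [0.4364, -0.0574, 0.0893]
ee_rot: [3.141, 0.0, -3.088]
wrist_force: [-3.4, 1.5, -4.1]
width: 0.0155
finger_force: 30.0
```

Run:
```python
from h import *
from bench import imaging,readout
import cv2
o=readout.get_obs();print(o["tool_pos"],o["wrist_force"],o["wrist_torque"],o["time"])
d={n:imaging.snapshot(n) for n in("top","scene")}
out=[cv2.resize(d[n]["pixels"][c[1]:c[1]+100,c[0]:c[0]+80,::-1],(400,500),interpolation=cv2.INTER_CUBIC) for n,c in(("top",(260,170)),("scene",(235,160)))]
cv2.imwrite("pics/press2.png",np.hstack(out))
```

```text
[ 0.43641198 -0.05743747  0.08926204] [-3.41762405  1.47062255 -4.09197577] [0.01110813 0.86500384 0.08837545] 14.625
```

View pics/press2.png

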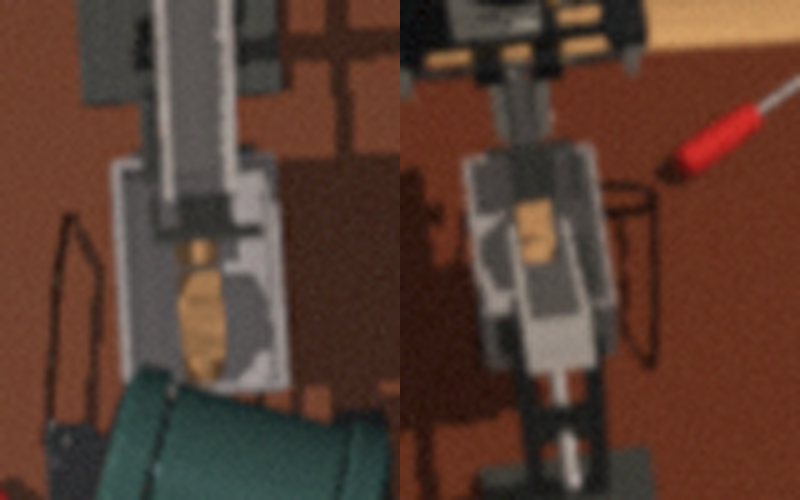

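Chute looks empty above the gate, but one block near (200,250) may still lie under the raised gate at the lip. I'll check that with numbers.

Run:
```python
from h import *
from bench import imaging
import cv2
d={n:imaging.snapshot(n) for n in("top","scene","wrist")};pickle.dump(d,open("s5.pkl","wb"))
disp=np.array([.601,-.0484,0,.0551])
for n,(u0,v0,w,h) in(("top",(290,205,26,45)),("scene",(252,192,22,30))):
    s=d[n];im=s["pixels"].astype(int);hsv=cv2.cvtColor(s["pixels"],cv2.COLOR_RGB2HSV)
    print(n)
    for v in range(v0,v0+h):
        print(v,"".join(" %3d"%im[v,u,0] if hsv[v,u,1]>85 else "   ." for u in range(u0,u0+w,1 )))
    R=np.array(s["R"]);C=-R.T@s["t"]
    def loc(u,v,z):
        r=R.T@[(u-s["cx"])/s["fx"],(v-s["cy"])/s["fy"],1];X=C+r*(z-C[2])/r[2]-disp[:3]
        c,sn=np.cos(disp[3]),np.sin(disp[3]);return np.round([1e3*(c*X[0]+sn*X[1]),1e3*(-sn*X[0]+c*X[1])],0)
    print("cam",C)
    for v in range(v0,v0+h,4): print(v,[(z,loc(u0+w/2,v,z).tolist()) for z in(.066,.09,.114,.2)])
    # lip, chute floor points in pixel
    P=place(disp,[[x,y,.175+x*np.tan(np.radians(38))] for x in(0,.03,.1) for y in(-.019,.019)]);print("chute floor edges x=0,30,100",proj(s,P).round(1).tolist())
```

```text
top
205    .   .   .   .   .   .   .   .   .   .   .   .   .   .   .   .   .   .   .   .   .   .   .   .   .   .
206    .   .   .   .   .   .   .   .   .   .   .   .   .   .   .   .   .   .   .   .   .   .   .   .   .   .
207    .   .   .   .   .   .   .   .   .   .   .   .   .   .   .   .   .   .   .   .   .   .   .   .   .   .
208    .   .   .   .   .   .   .   .   .   .   .   .   .   .   .   .   .   .   .   .   .   .   .   .   .   .
209    .   .   .   .   .   .   .   .   .   .   .   .   .   .   .   .   .   .   .   .   .   .   .   .   .   .
210    .   .   .   .   .   .   .   .   .   .   .   .   .   .   .   .   .   .   .   .   .   .   .   .   .   .
211    .   .   .   .   .   .   .   .   .   .   .   .   .   .   .   .   .   .   .   .   .   .   .   .   .   .
212    .   .   .   .   .   .   .   .   .   .   .   .   .   .   .   .   .   .   .   .   .   .   .   .   .   .
213    .   .   .   .   .   .   .   .   .   .   .   .   .   .   .   .   .   .   .   .   .   .   .   .   .   .
214    .   .   .   .   .   .   .   .   .   .   .   .   .   .   .   .   .   .   .   .   .   .   .   .   .   .
215   
[... 8211 characters left out ...]
, 7.0])]
200 [(0.066, [-119.0, 8.0]), (0.09, [-103.0, 7.0]), (0.114, [-87.0, 7.0]), (0.2, [-30.0, 5.0])]
204 [(0.066, [-101.0, 6.0]), (0.09, [-86.0, 6.0]), (0.114, [-70.0, 5.0]), (0.2, [-15.0, 4.0])]
208 [(0.066, [-84.0, 4.0]), (0.09, [-69.0, 4.0]), (0.114, [-54.0, 4.0]), (0.2, [0.0, 2.0])]
212 [(0.066, [-68.0, 3.0]), (0.09, [-53.0, 2.0]), (0.114, [-38.0, 2.0]), (0.2, [15.0, 1.0])]
216 [(0.066, [-51.0, 1.0]), (0.09, [-37.0, 1.0]), (0.114, [-22.0, 0.0]), (0.2, [30.0, -1.0])]
220 [(0.066, [-35.0, -1.0]), (0.09, [-21.0, -1.0]), (0.114, [-7.0, -1.0]), (0.2, [44.0, -2.0])]
chute floor edges x=0,30,100 [[256.8, 212.8], [268.6, 211.4], [257.3, 217.0], [269.3, 215.6], [258.4, 227.8], [271.4, 226.3]]
```

Run:
```python
import pickle,cv2,numpy as np
d=pickle.load(open("s5.pkl","rb"))
w=cv2.resize(d["wrist"]["pixels"][160:420,120:440,::-1],(480,390))
t=cv2.resize(d["top"]["pixels"][195:260,275:325,::-1],(300,390),interpolation=cv2.INTER_CUBIC)
cv2.imwrite("pics/comp.png",np.hstack([w,t]))
```

```text
(no output)
```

View pics/comp.png

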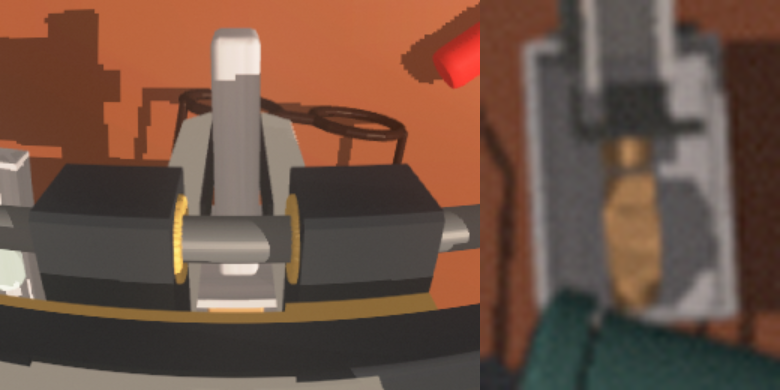

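The wrist crop shows the near end of the pan with a block edge at about (235,310). The top crop shows a row of blocks on the pan floor from (630,140) to (635,305), and the chute is empty. I'll draw back slowly and check that the blocks move with the pan.

carry_out:
  motion: "0.01 0 0 0 0 0 0;0.015 0 0 0 0 0 0;0.015 0 0 0 0 0 0;0.015 0 0 0 0 0 0;0.015 0 0 0 0 0 0;0.01 0 0 0 0 0 0;0 0 0 0 0 0 0;0 0 0 0 0 0 0"

```text
time: 15.88
tool_pos: [0.4205, -0.0583, 0.0893]
ee_rot: [3.142, 0.0, -3.088]
wrist_force: [-0.6, -0.1, -3.4]
width: 0.0157
finger_force: 30.0
```

```bash
cat > m.py <<'E'
from h import *
from bench import imaging,readout
import cv2
def mask(u0,v0,w,h,n="top"):
    s=imaging.snapshot(n);hsv=cv2.cvtColor(s["pixels"],cv2.COLOR_RGB2HSV);H,Sa,V=cv2.split(hsv)
    m=((Sa>85)&(V>95)&(H>9)&(H<25))[v0:v0+h,u0:u0+w]
    for i,r in enumerate(m): print(v0+i,"".join("#" if x else "." for x in r))
    print(m.sum())
E
python3 - <<'E'
from m import *
o=readout.get_obs();print(o["tool_pos"],o["wrist_force"],o["wrist_torque"])
mask(280,190,40,65)
E
```

```text
[ 0.42052903 -0.05834854  0.08931646] [-0.60910107 -0.05021149 -3.39393956] [-0.02040497  0.71881517  0.03315838]
190 ........................................
191 ....................................#...
192 .#..#.#.................................
193 ...#................................#...
194 .......................................#
195 ........................................
196 ........................................
197 .....#..................................
198 ....................................#...
199 ...#.............................#......
200 ......#.................................
201 ........................................
202 ........................................
203 ........................................
204 ........................................
205 ........................................
206 ........................................
207 ........................................
208 ........................................
209 ........................................
210 #.......................................
211 .....................................
[... 1242 characters left out ...]
######...............
240 ................#########...............
241 ................#########...............
242 .................########...............
243 .................########...............
244 .................########...............
245 .................########...............
246 .................########...............
247 .................########...............
248 ..................######................
249 ..................######................
250 ...#...............####.................
251 ....................####................
252 #.#.....................................
253 ..#.....................................
254 ........................................
248
```

The blocks moved with the pan: 6 rows for 16 mm. Continuing back, then up.

carry_out:
  motion: "0.01 0 0 0 0 0 0;0.02 0 0 0 0 0 0;0.03 0 0 0 0 0 0;0.04 0 0 0 0 0 0;0.05 0 0 0 0 0 0;0.05 0 0 0 0 0 0;0.05 0 0 0 0 0 0;0.04 0 0 0 0 0 0;0.03 0 0 0 0 0 0;0.02 0 0 0 0 0 0;0.01 0 0 0 0 0 0;0 0 0 0 0 0 0"

```text
time: 17.42
tool_pos: [0.3506, -0.0621, 0.0893]
ee_rot: [3.142, 0.0, -3.088]
wrist_force: [0.0, -0.5, -2.8]
width: 0.0157
finger_force: 30.0
```

carry_out:
  motion: "0 0 -0.01 0 0 0 0;0 0 -0.02 0 0 0 0;0 0 -0.04 0 0 0 0;0 0 -0.06 0 0 0 0;0 0 -0.08 0 0 0 0;0 0 -0.09 0 0 0 0;0 0 -0.09 0 0 0 0;0 0 -0.09 0 0 0 0;0 0 -0.09 0 0 0 0;0 0 -0.07 0 0 0 0;0 0 -0.05 0 0 0 0;0 0 -0.03 0 0 0 0"

```text
time: 18.92
tool_pos: [0.3506, -0.0621, 0.2337]
ee_rot: [3.142, 0.0, -3.088]
wrist_force: [0.1, -0.6, -2.3]
width: 0.0159
finger_force: 30.0
```

carry_out:
  motion: "0 0 -0.01 0 0 0 0;0 0 0 0 0 0 0;0 0 0 0 0 0 0;0 0 0 0 0 0 0;0 0 0 0 0 0 0;0 0 0 0 0 0 0"

```text
time: 19.68
tool_pos: [0.3505, -0.0621, 0.2352]
ee_rot: [3.141, -0.0, -3.088]
wrist_force: [-0.3, 0.4, -2.4]
width: 0.0154
finger_force: 30.0
```

Run:
```python
from m import *
o=readout.get_obs();print(o["time"],o["tool_pos"],o["ee_rot"],o["wrist_force"],o["wrist_torque"])
yaw=(o["ee_rot"][2]+2*np.pi)%(2*np.pi)-np.pi
q=np.r_[place(np.r_[o["tool_pos"],yaw],[[.112,0,-.0272]])[0],yaw];print("pan",q)
L=np.array([[65,45,70],[65,-45,70],[-65,-45,70],[-65,45,70]])/1e3
for n in("top","scene"):
    s=imaging.snapshot(n);u=proj(s,place(q,L));print(n,u.round(1).tolist())
    a,b=u.min(0).astype(int),u.max(0).astype(int);mask(a[0]-3,a[1]-3,b[0]-a[0]+6,b[1]-a[1]+10,n)
    # rim edge check: brightness profile along column/row through far wall middle
    m=(u[0]+u[1])/2;print("far-rim profile v",int(m[1])-6,s["pixels"][int(m[1])-6:int(m[1])+7,int(m[0]),1].tolist())
    m=(u[0]+u[3])/2;print("left-rim profile u",int(m[0])-6,s["pixels"][int(m[1]),int(m[0])-6:int(m[0])+7,1].tolist())
```

```text
19.675 [ 0.3505104  -0.06210789  0.23519419] [ 3.14148141e+00 -8.51639296e-05 -3.08768113e+00] [-0.28219991  0.39773938 -2.42763999] [ 2.32676794e-02  3.31715156e-01 -2.81008298e-04]
pan [ 0.46234767 -0.05607272  0.20799419  0.05391153]
top [[284.1, 230.8], [320.3, 229.2], [322.9, 281.8], [286.5, 283.4]]
226 .......#....................................
227 ........#.....#.#...........................
228 ...................#........................
229 ...........................................#
230 ............................................
231 #...........................................
232 ............................................
233 ............................................
234 ............................................
235 #...........................................
236 ............................................
237 ............................................
238 ............................................
239 ............................................
240 #...........................................
241 ............................................
242 ......
[... 3931 characters left out ...]
.......######............##
171 ######...........######............##
172 ######...........######..............
173 #######..........######..............
174 .....................................
175 .....................................
176 .....................................
177 .....................................
178 .....................................
179 .....................................
180 .....................................
181 .....................................
182 .....................................
567
far-rim profile v 168 [100, 115, 130, 133, 131, 132, 123, 92, 65, 66, 65, 61, 66]
left-rim profile u 264 [66, 68, 67, 65, 69, 88, 122, 139, 142, 142, 145, 145, 142]
```

```bash
python3 -c "
from bench import robot
print(robot.close_job())"
```

```text
the job is handed in; nothing more can be done
None
```

I handed the job in at about 20 s with the pan still held level and its underside about 208 mm above the bench; camera checks show a block row as long as all four inside and the chute empty, though the judge's result was not reported.

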